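# Open the sprung board holder for the next circuit board

### The arm

A 6-joint arm with a two-finger parallel gripper is mounted at the origin on the work surface. World frame = base frame: x ahead of the robot, y to its left, z up, the work surface at z = 0. Lengths are in m, angles in rad, forces in N, time in s.
With the tool pointing down it reaches from about 0.35 to 0.925 m from the base axis. Payload 6.4 kg.
Tool frame: the origin (TCP) lies midway between the tips of the shut fingers; the grasp point (between the pads) lies 19 mm behind it; z points along the fingers, y is the direction in which the jaws open and shut (so a half turn about z gives the same grasp; the last joint's range is limited). The gripper opens to 94 mm and grips with 3 to 60 N. Pads are 16 mm wide; open, the fingers measure 119 mm over their backs; the gripper's body (75 mm by 177 mm) begins 78 mm behind the grasp point.
Start: joints at [-1.323, 0.245, 1.558, -0, 1.339, -0.174], TCP at [0.266, -0.593, 0.205] pointing down, gripper open.
Joint ranges: [-3.13, 3.13], [-1.02, 2.26], [0.13, 2.54], [-0.95, 4.09], [0.21, 2.88], [-2.74, 2.74]. Speed limits (rad/s): [2.57, 2.57, 3.14, 3.14, 3.14, 3.14].

### API

Orientations are given as a unit quaternion [x, y, z, w].
In Python, from workcell import read_state, snapshot, get_calibration, hand_in gives the robot as it stands.
- The arm moves only by the tool play_rows, never from a script. Its argument "rows" is one flat list of numbers, 6 for each row, row after row: the shift along the tool's x, y, z in m, then the turn, a rotation vector about the tool's x, y, z in degrees. In form: [dx, dy, dz, rx, ry, rz, dx, dy, dz, rx, ry, rz, ...]. A call has 1 to 12 rows; each row is the pose to reach, as a shift and turn from the pose commanded when the call began, along the tool's axes at that moment; what a row does not reach only later rows make up. A row lasts 1/8 s, in which the tool goes at most 62.5 mm and 10.7 degrees, less where a joint would pass 70% of its speed; a pose out of reach is approached as far as the arm can. A call with a gripper value outside its range is refused whole. "jaw" is the opening, from 0 (shut) to 1 (fully open), set as the call begins (left out, the last holds). The fingers move at their own pace and stop on an object; "grip_force" is the grip in N (left out, the last holds). Time passes only in rows, so rows that repeat a pose let the fingers close. It gives the time, the measured TCP pose, the force and the opening at its end, in the units of the state.
- read_state(): the state, without advancing time (a new reading comes with each control period).
- snapshot(name): name is "scene" or "top"; returns the picture (480x640x3 uint8, red, green, blue); there is no depth.
- get_calibration(name): a dict with "intrinsics" (3x3 intrinsics, pixels), "eye" and "rotation" of the camera in the world. Camera axes: x right, y up, looking along -z (the intrinsics and any distortion apply to the point x, -y, -z); pixel columns grow to the right and rows downward; lengths in m; the calibration is good to about 2 mm. A picture is of the moment at which its call begins. get_calibration takes no time and is no camera call.
- hand_in(): hands the job in, once; it reports no verdict.
The state is a dict: "time_s": time; "joint_positions": joint angles; "qvel": joint speeds; "joint_efforts": joint torques, N m; "tcp_pos": TCP position; "eef_rot": TCP orientation; "ft_force": force on the tool from outside, world axes, zero at the start; "torque": the same for the moment, N m; "opening": finger opening in m.
Only numpy, scipy, OpenCV 4.12 (cv2) and the standard library are available. Lean on these libraries where they do the work, as an engineer would, in place of code of your own. Each camera call takes 0.05 s, during which the arm holds its last target.

### The job

Two empty parts cups, a yellow and a green one, stand in the way at the circuit board holder, one between its jaws and one in front of the pull knob: nest both of them, in either order, down into the blue cup where it stands. Then draw the holder's spring-loaded jaw open by its black knob until the red ring on the rod has just come fully out of the tube, and finish while holding it open there, not letting go, so that I can drop the board in. Leave the other things on the bench where they are.

Things in the scene. Friction and masses are not known exactly. Their poses are not given: they have to be found in the camera images.
- holder: circuit board holder fixed to the bench, under 88 mm high: two low aluminium rails (tops at 20 mm) on two grey feet with uprights. Origin: on the bench, midway between the rails; y along rails and rod, x across, z up. Tube, rod and jaws at x = 0, 65 mm up. Start: one cup on the bench near y = +63 mm (between the jaws), one near y = -232 mm (beyond the knob), x about 0.
- fixed_jaw (a point): middle of the face of the fixed black jaw (70 mm long in the holder's x, 16 mm high), 65 mm up, at y = +118 mm of the holder. The sprung jaw, of the same size, faces it: 110 mm apart when closed, 150 mm when drawn out to the red ring. Axes as the holder's.
- tube_mouth (a point): centre of the open end of the aluminium spring tube (20 mm across, dark 24 mm collar at the end), on the rod's axis, 65 mm up, at y = -115 mm of the holder; the rod comes out here towards the holder's -y. Axes as the holder's.
- knob (a point): black pull knob on the rod's outer end. Origin: on the rod's axis, 65 mm up, in the middle of a waist 16 mm thick, 22 mm long in y; 35 mm from the tube's mouth when closed. Towards -y a flange 28 mm across (12 to 20 mm from the origin), towards the tube a 22 mm collar. Pinch the waist from above, fingers at its x sides; pull straight along the holder's -y. Axes as the holder's.
- plunger (a joint): how far rod, knob and sprung jaw are drawn out, m: 0 closed (start), 0.050 the stop. The red ring (5 mm wide) on the 10 mm steel rod begins to show at the tube's mouth at 0.035 and is just fully out at 0.040; thin black lines show at 0.010, 0.020, 0.030. The spring pulls back with about 4.5 N when closed, 12 N at the ring, and shuts the jaw if let go.
- blue_cup: blue plastic parts cup, one of three alike: round, tapered, upright, 66 mm tall, 60 mm over the rim, 39 mm over the foot, wall 2.4 mm, about 50 g. Its raised inside floor is 24 mm above its underside: a cup set into it rests there, its top 24 mm above this rim (1 mm side play). Origin: centre of underside, z along its axis. Stands alone on the bench to the robot's right.
- yellow_cup: yellow plastic parts cup, one of three alike: round, tapered, upright, 66 mm tall, 60 mm over the rim, 39 mm over the foot, wall 2.4 mm, about 50 g. Its raised inside floor is 24 mm above its underside: a cup set into it rests there, its top 24 mm above this rim (1 mm side play). Origin: centre of underside, z along its axis. Starts at the holder.
- green_cup: green plastic parts cup, one of three alike: round, tapered, upright, 66 mm tall, 60 mm over the rim, 39 mm over the foot, wall 2.4 mm, about 50 g. Its raised inside floor is 24 mm above its underside: a cup set into it rests there, its top 24 mm above this rim (1 mm side play). Origin: centre of underside, z along its axis. Starts at the holder.
- board: green circuit board 100 x 140 mm with parts on it, up to 20 mm high, lying on the bench, the board that will go into the holder; leave it alone. Origin: centre of its underside.
- solder_reel: grey reel of solder standing on end, 58 mm across, 50 mm tall; leave it alone. Origin: centre of its underside.
- rinse_bottle: clear bottle with a white cap, 52 mm across, 130 mm tall; leave it alone. Origin: centre of its underside.
- flux_jar: amber jar with a black cap, 48 mm across, 45 mm tall; leave it alone. Origin: centre of its underside.
- screwdriver: screwdriver with a red handle lying flat, 170 mm long along its x axis; leave it alone. Origin near its middle.
- cutters: side cutters with orange handles lying flat, about 140 mm long along their x axis, 15 mm high; leave them alone. Origin near the middle.
- tip_cleaner: dark round pot of brass wool, 72 mm across, 40 mm tall; leave it alone. Origin: centre of its underside.
There are look-alikes about, which are no part of the job. Of the things that look like the green_cup, the smaller one is meant.

How it is judged:
By the outcome, as a careful person would: the job done as asked, in the order asked, and still so for the second after the job is handed in, while the arm keeps its last pose, push and grip.
It also fails if it takes over 72 s, if anything falls off the work surface, if the arm or the gripper's body presses on something with over 40 N, if the wrist force passes 120 N, or if a joint passes its speed limit or range.

## Working session

There is one attempt and no reset: what is moved stays moved. The work goes in short steps, Python scripts to look and compute and a tool call to move; the robot and the scene stay as the last step left them, time stands still between calls to the robot, and variables do not carry over. Pictures are saved under pics/ and viewed, and the job is handed in when it is done.

Besides the shell and the picture viewer there is one more tool, called after "Call:" by a JSON object that holds its "fn" and its "kwargs". play_rows: Moves the arm, as the interface text tells. Its arguments: {"type":"object","properties":{"rows":{"type":"array"},"jaw":{"type":"number"},"grip_force":{"type":"number"}},"required":["rows"]}

```bash
ls; mkdir -p pics
python3 - <<'E'
from workcell import *
import cv2
for n in("scene","top"):
    im=snapshot(n); cv2.imwrite(f"pics/{n}0.png",im[:,:,::-1]); c=get_calibration(n); print(n,c)
print(read_state())
E
```

```text
pics
scene {'intrinsics': array([[440.87689074,   0.        , 319.98666175],
       [  0.        , 440.87689074, 250.40222096],
       [  0.        ,   0.        ,   1.        ]]), 'eye': array([ 1.19244791, -0.22262261,  0.68130253]), 'rotation': array([0.34347089, 0.23986487, 0.50848603, 0.75228621])}
top {'intrinsics': array([[492.31292394,   0.        , 323.31100734],
       [  0.        , 492.31292394, 248.10405979],
       [  0.        ,   0.        ,   1.        ]]), 'eye': array([3.98452314e-01, 2.88458938e-04, 1.09422041e+00]), 'rotation': array([ 0.0689986 , -0.05095625, -0.69787597,  0.71106384])}
{'time_s': 0.1, 'joint_positions': array([-1.32312340e+00,  2.45706248e-01,  1.55886480e+00, -3.88907321e-05,
        1.33868677e+00, -1.74089708e-01]), 'qvel': array([-0.00071196, -0.00016447, -0.00301275, -0.00047876, -0.00038462,
        0.00146791]), 'joint_efforts': array([-2.32313341e-04, -4.16917241e+01, -3.15525305e+01,  6.86526974e-02,
        3.09532019e-02, -4.83309043e-05]), 'tcp_pos': array([ 0.26596041, -0.59251977,  0.20449452]), 'eef_rot': array([ 9.77845537e-01,  2.09326091e-01, -4.95326020e-05, -8.31325617e-04]), 'ft_force': array([ 0.19601431, -0.31796587, -0.17585324]), 'torque': array([-0.00025778, -0.05724841, -0.03074344]), 'opening': 0.09413291950211412}
```

View pics/scene0.png

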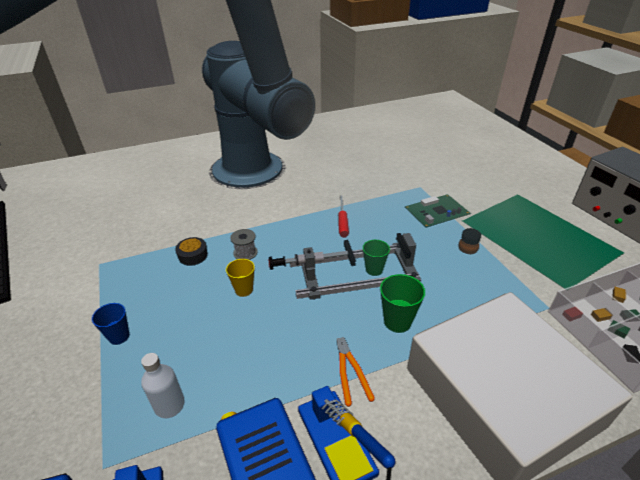

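View pics/top0.png

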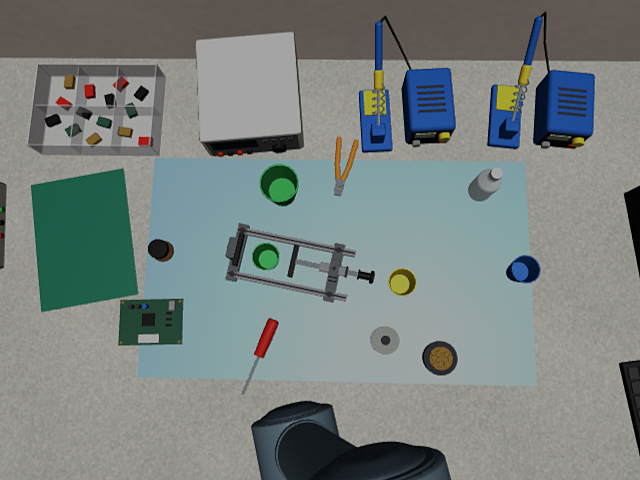

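The top view shows the yellow cup at (402,282) in front of the knob (366,276) and the blue cup at (523,269). There are two green candidates: a small cup between the jaws at (265,257) and a larger one outside at (279,185). I choose the small one. A close crop will check this.

```bash
cat > h.py <<'E'
import numpy as np,cv2
from scipy.spatial.transform import Rotation as R
from workcell import *
def ray(n,u,v):
    c=get_calibration(n);K=c['intrinsics']
    d=np.array([(u-K[0,2])/K[0,0],-(v-K[1,2])/K[1,1],-1.])
    return np.array(c['eye']),R.from_quat(c['rotation']).apply(d)
def plane(n,u,v,z):
    e,d=ray(n,u,v);return e+d*(z-e[2])/d[2]
def proj(n,p):
    c=get_calibration(n);K=c['intrinsics']
    q=R.from_quat(c['rotation']).inv().apply(np.asarray(p)-c['eye'])
    return np.array([K[0,2]+K[0,0]*q[0]/-q[2],K[1,2]+K[1,1]*-q[1]/-q[2]])
def tri(u1,u2):
    e1,d1=ray("top",*u1);e2,d2=ray("scene",*u2)
    s=np.linalg.lstsq(np.c_[d1,-d2],e2-e1,rcond=None)[0]
    a=e1+s[0]*d1;b=e2+s[1]*d2
    return (a+b)/2,np.linalg.norm(a-b)
def loc(p):
    s=read_state();return R.from_quat(s['eef_rot']).inv().apply(np.asarray(p)-s['tcp_pos'])
H={'yellow':((20,35),),'green':((40,85),),'blue':((100,130),)}
def mask(im,col,box):
    h=cv2.cvtColor(im,cv2.COLOR_RGB2HSV);lo,hi=H[col][0]
    m=cv2.inRange(h,(lo,110,40),(hi,255,255));o=np.zeros_like(m);x0,y0,x1,y1=box
    o[y0:y1,x0:x1]=m[y0:y1,x0:x1];return o
E
python3 - <<'E'
from h import *
t=cv2.imread('pics/top0.png');s=cv2.imread('pics/scene0.png')
a=cv2.resize(t[210:320,215:415],None,fx=4,fy=4,interpolation=2);cv2.imwrite('pics/c1.png',a)
a=cv2.resize(s[220:310,215:435],None,fx=3.6,fy=3.6,interpolation=2);cv2.imwrite('pics/c2.png',a)
t=t[:,:,::-1];s=s[:,:,::-1]
B={'yellow':((380,260,425,305),(220,250,265,300)),'green':((245,238,287,277),(355,235,393,278)),'blue':((500,245,548,292),(85,295,135,350))}
for c,(bt,bs) in B.items():
  for n,im,b in(('top',t,bt),('scene',s,bs)):
    m=mask(np.ascontiguousarray(im),c,b)
    k=max(cv2.findContours(m,0,1)[0],key=cv2.contourArea)
    x,y,w,h=cv2.boundingRect(k)
    (cx,cy),_=cv2.minEnclosingCircle(k)
    print(c,n,(x,y,w,h),(cx,cy),plane(n,cx,cy,.066).round(4),cv2.contourArea(k))
E
```

```text
yellow top (388, 268, 29, 28) (402.0526428222656, 281.631591796875) [ 0.5063 -0.1374  0.066 ] 573.5
yellow scene (226, 258, 29, 38) (241.96511840820312, 276.53875732421875) [ 0.5348 -0.1394  0.066 ] 760.0
green top (252, 243, 27, 27) (265.1666564941406, 256.1666564941406) [0.5552 0.1514 0.066 ] 549.0
green scene (362, 239, 28, 37) (375.318603515625, 257.0536193847656) [0.5836 0.136  0.066 ] 695.0
blue top (511, 255, 30, 28) (525.2777709960938, 268.5) [ 0.5385 -0.3934  0.066 ] 605.0
blue scene (92, 302, 38, 43) (112.4198226928711, 323.3273010253906) [ 0.5654 -0.3872  0.066 ] 1012.5
```

View pics/c1.png

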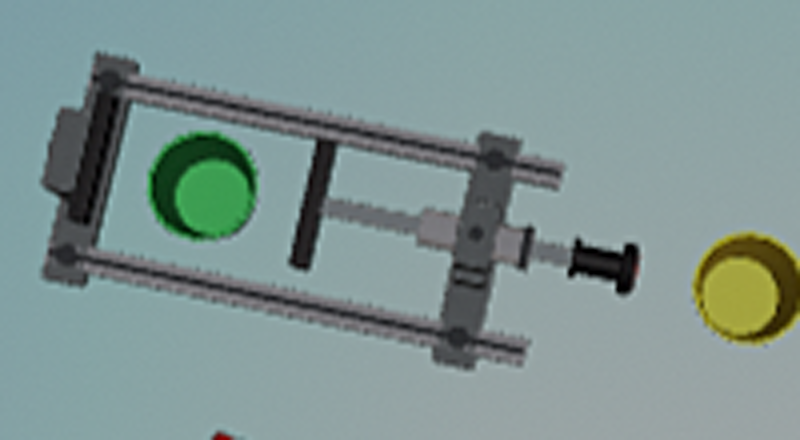

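View pics/c2.png

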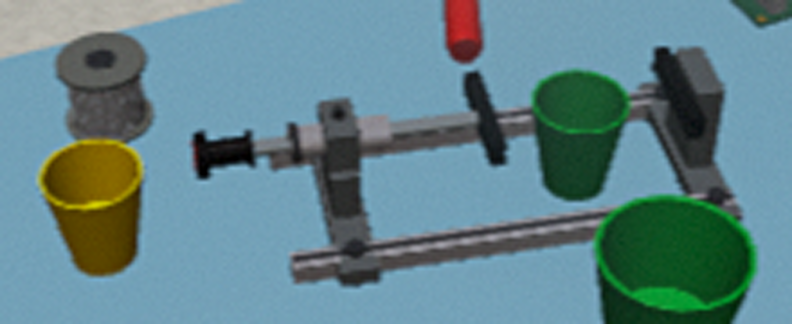

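The crop confirms that the green cup between the jaws is the small one. The knob's waist is at top (365,275.5) and the tube's mouth at about (347,272). Next I measure the holder axis and refine the blue rim.

Run:
```python
from h import *
t=cv2.imread('pics/top0.png');s=cv2.imread('pics/scene0.png')
for n,c in(('knob',(600,262)),('mouth',(531,249)),('spr jaw',(313,204)),('flange end',(637,269)),('fixjaw',(106,158))):
    u=(215+c[0]/4-.4,210+c[1]/4-.4); print(n,u,plane('top',*u,.065).round(4))
print('rails');
for c in((115,82),(560,175),(75,258),(525,350)):
    u=(215+c[0]/4-.4,210+c[1]/4-.4); print(plane('top',*u,.02).round(4))
# cups: predicted bboxes
a=np.linspace(0,6.28,60)
for n,p in(('yellow',(.5063,-.1374)),('green',(.5552,.1514)),('blue',tuple(plane('top',526.5,269,.066)[:2]))):
  print(n,p)
  for v in('top','scene'):
    q=np.array([proj(v,(p[0]+r*np.cos(b),p[1]+r*np.sin(b),z)) for b in a for r,z in((.03,.066),(.0195,0))])
    print(v,q.min(0).round(1),(q.max(0)).round(1))
m=cv2.inRange(cv2.cvtColor(t,cv2.COLOR_BGR2GRAY)[255:295,350:380],0,60)
print(cv2.boundingRect(m))
a=cv2.resize(t[235:300,490:560],None,fx=8,fy=8,interpolation=2);b=cv2.resize(s[250:290,255:350],None,fx=6,fy=6,interpolation=2)
cv2.imwrite('pics/c3.png',a);cv2.imwrite('pics/c4.png',b)
```

```text
knob (364.6, 275.1) [ 0.5187 -0.0593  0.065 ]
mouth (347.35, 271.85) [ 0.525  -0.0231  0.065 ]
spr jaw (292.85, 260.6) [0.5469 0.0924 0.065 ]
flange end (373.85, 276.85) [ 0.5154 -0.0787  0.065 ]
fixjaw (241.1, 249.1) [0.5697 0.2036 0.065 ]
rails
[0.6203 0.2095 0.02  ]
[ 0.5719 -0.0396  0.02  ]
[0.521  0.2269 0.02  ]
[ 0.4752 -0.0215  0.02  ]
yellow (0.5063, -0.1374)
top [387.6 267.4] [416.5 296. ]
scene [224.9 257.8] [254.2 296.5]
green (0.5552, 0.1514)
top [251.1 242.2] [279.3 270.2]
scene [361.8 238.5] [389.7 275.6]
blue (np.float64(0.5374625273408884), np.float64(-0.3959076859870967))
top [506.2 254.8] [541.1 283.4]
scene [ 89.6 301.9] [128.4 344.6]
(7, 15, 18, 13)
```

View pics/c3.png

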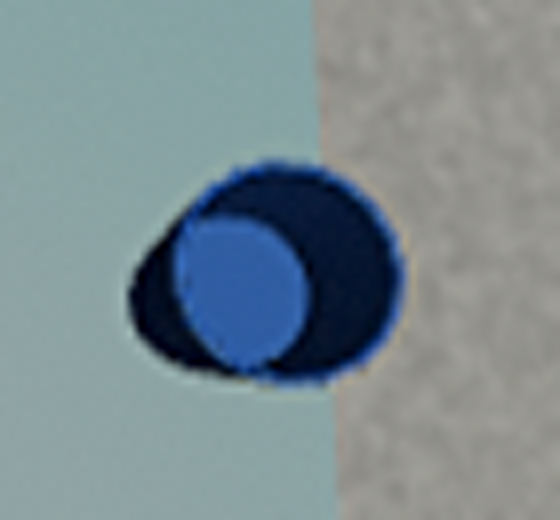

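View pics/c4.png

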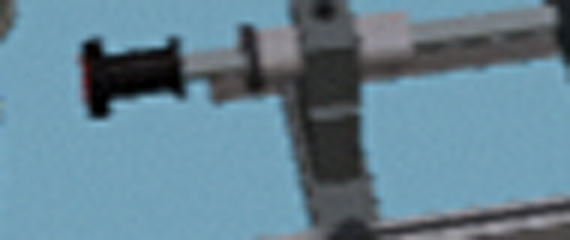

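The blue rim centre works out to (0.538, -0.394). The holder's +y axis is (0.190, 0.982), and the jaw-to-knob distance matches the 268 mm spec. Next I compute the move to above yellow, with the fingers opening along holder x.

```bash
cat >> h.py <<'E'
HY=np.array([.1904,.9817,0]);HX=np.array([.9817,-.1904,0])
def goto(p,q=True):
    s=read_state();C=R.from_quat(s['eef_rot'])
    T=R.from_matrix(np.c_[-HY*-1,HX,[0,0,-1]]) # tool x=HY,y=HX,z=down
    rv=(C.inv()*T).as_rotvec(degrees=True)
    print('d',(loc(p)*1000).round(1),'rv',rv.round(2),'tcp',s['tcp_pos'].round(4),'F',s['ft_force'].round(1),'open',round(s['opening'],4),'t',s['time_s'])
E
python3 - <<'E'
from h import *
goto((.5063,-.1374,.16))
E
```

```text
d [ 405.6 -316.8   45.1] rv [ -0.08  -0.06 -54.86] tcp [ 0.266  -0.5925  0.2045] F [ 0.2 -0.3 -0.2] open 0.0941 t 0.1
```

Call:
{"fn": "play_rows", "kwargs": {"rows": [0.02, -0.016, 0, 0, 0, -3, 0.06, -0.047, 0, 0, 0, -9, 0.105, -0.082, 0.005, 0, 0, -15, 0.15, -0.117, 0.01, 0, 0, -21, 0.195, -0.152, 0.015, 0, 0, -27, 0.24, -0.187, 0.02, 0, 0, -33, 0.285, -0.222, 0.025, 0, 0, -39, 0.325, -0.254, 0.03, 0, 0, -45, 0.36, -0.281, 0.035, 0, 0, -50, 0.39, -0.304, 0.04, 0, 0, -53.5, 0.4056, -0.3168, 0.045, 0, 0, -54.9, 0.4056, -0.3168, 0.045, 0, 0, -54.9], "jaw": 1, "grip_force": 10}}

```text
time_s: 1.6
tcp_pos: [0.5062, -0.1367, 0.1596]
eef_rot: [0.771, 0.637, -0.0, -0.001]
ft_force: [-0.0, -0.7, 0.8]
opening: 0.0942
```

Run:
```python
from h import *
goto((.5063,-.1374,.046))
im=snapshot('scene')
cv2.imwrite('pics/s1.png',cv2.resize(im[130:330,170:450,::-1],None,fx=2.8,fy=2.8))
```

```text
d [ -0.7   0.4 113.6] rv [-0.1  -0.02  0.16] tcp [ 0.5062 -0.1367  0.1596] F [-0.  -0.7  0.8] open 0.0942 t 1.6
```

View pics/s1.png

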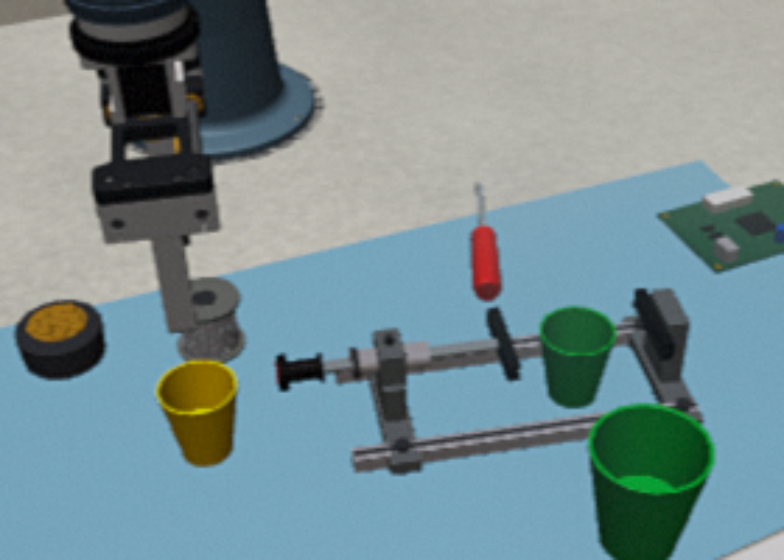

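The gripper hangs over the yellow cup, which is at (198,410) in the crop, and the knob is clear. I descend and close.

Call:
{"fn": "play_rows", "kwargs": {"rows": [-0.0007, 0.0004, 0.02, 0, 0, 0, -0.0007, 0.0004, 0.05, 0, 0, 0, -0.0007, 0.0004, 0.08, 0, 0, 0, -0.0007, 0.0004, 0.102, 0, 0, 0, -0.0007, 0.0004, 0.113, 0, 0, 0, -0.0007, 0.0004, 0.113, 0, 0, 0]}}

```text
time_s: 2.4
tcp_pos: [0.5063, -0.1392, 0.0472]
eef_rot: [0.772, 0.636, -0.0, -0.0]
ft_force: [0.5, 0.1, 0.5]
opening: 0.0936
```

Call:
{"fn": "play_rows", "kwargs": {"rows": [0, 0, 0, 0, 0, 0, 0, 0, 0, 0, 0, 0, 0, 0, 0, 0, 0, 0, 0, 0, 0, 0, 0, 0, 0, 0, 0, 0, 0, 0], "jaw": 0.5}}

```text
time_s: 3.02
tcp_pos: [0.5069, -0.1388, 0.0477]
eef_rot: [0.771, 0.637, 0.0, 0.0]
ft_force: [-0.4, -0.3, 2.3]
opening: 0.0592
```

Call:
{"fn": "play_rows", "kwargs": {"rows": [0, 0, 0, 0, 0, 0, 0, 0, -0.01, 0, 0, 0, 0, 0, -0.03, 0, 0, 0, 0, 0, -0.055, 0, 0, 0, 0, 0, -0.08, 0, 0, 0, 0, 0, -0.1, 0, 0, 0, 0, 0, -0.112, 0, 0, 0, 0, 0, -0.112, 0, 0, 0], "jaw": 0.3, "grip_force": 12}}

```text
time_s: 4.03
tcp_pos: [0.5072, -0.1389, 0.1603]
eef_rot: [0.771, 0.637, 0.0, 0.001]
ft_force: [0.2, -0.5, -1.4]
opening: 0.0589
```

Run:
```python
from h import *
goto((.538,-.394,.16))
for n in('scene','top'):
    im=snapshot(n);cv2.imwrite(f'pics/{n}2.png',im[:,:,::-1])
```

```text
d [-244.6   78.6    0.6] rv [0.1  0.03 0.04] tcp [ 0.5072 -0.1389  0.1603] F [ 0.2 -0.5 -1.4] open 0.0589 t 4.025
```

View pics/scene2.png

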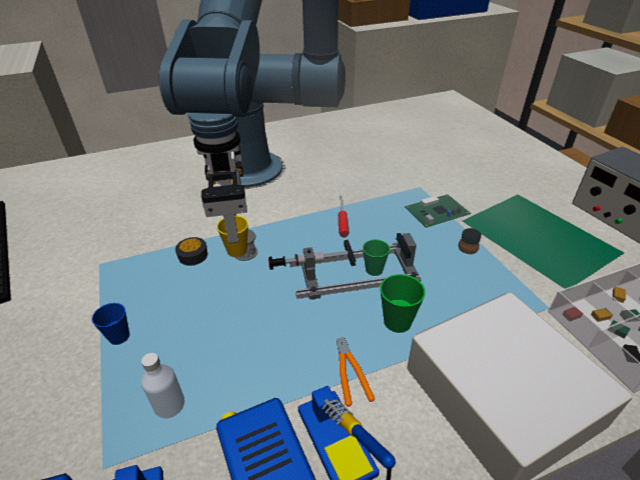

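The yellow cup is held upright at (235,236). I carry it over to blue.

Call:
{"fn": "play_rows", "kwargs": {"rows": [-0.008, 0.0025, 0, 0, 0, 0, -0.03, 0.01, 0, 0, 0, 0, -0.06, 0.019, 0, 0, 0, 0, -0.095, 0.03, 0, 0, 0, 0, -0.13, 0.042, 0, 0, 0, 0, -0.165, 0.053, 0, 0, 0, 0, -0.195, 0.063, 0, 0, 0, 0, -0.22, 0.071, 0, 0, 0, 0, -0.237, 0.076, 0, 0, 0, 0, -0.2455, 0.0785, 0, 0, 0, 0, -0.2455, 0.0785, 0, 0, 0, 0, -0.2455, 0.0785, 0, 0, 0, 0]}}

```text
time_s: 5.62
tcp_pos: [0.5373, -0.3939, 0.1594]
eef_rot: [0.771, 0.637, 0.0, -0.0]
ft_force: [-0.3, -0.8, -0.5]
opening: 0.0595
```

Run:
```python
from h import *
goto((.538,-.394,.0725))
s=snapshot('scene');t=snapshot('top')
a=cv2.resize(s[200:360,40:200],None,fx=3.5,fy=3.5);b=cv2.resize(t[230:310,480:560],None,fx=7,fy=7)
cv2.imwrite('pics/c5.png',np.hstack([a,b])[:,:560,::-1]);cv2.imwrite('pics/c6.png',b[:,:,::-1])
p=read_state()['tcp_pos']
for v,im,bx in(('scene',s,(60,200,190,330)),('top',t,(490,220,600,330))):
    m=mask(im,'yellow',bx);k=max(cv2.findContours(m,0,1)[0],key=cv2.contourArea);print(v,cv2.boundingRect(k))
    a=np.linspace(0,6.28,60)
    q=np.array([proj(v,(p[0]+r*np.cos(b),p[1]+r*np.sin(b),p[2]+z)) for b in a for r,z in((.03,.02),(.0195,-.046))]);print(q.min(0),q.max(0))
```

```text
d [ 0.1  0.7 86.9] rv [-0.02 -0.02  0.08] tcp [ 0.5373 -0.3939  0.1594] F [-0.3 -0.8 -0.5] open 0.0595 t 5.625
scene (81, 258, 31, 47)
[ 67.036959   256.89251677] [111.04766772 303.85262678]
top (525, 245, 28, 31)
[524.70427036 245.32966803] [565.19228387 277.31615115]
```

View pics/c5.png

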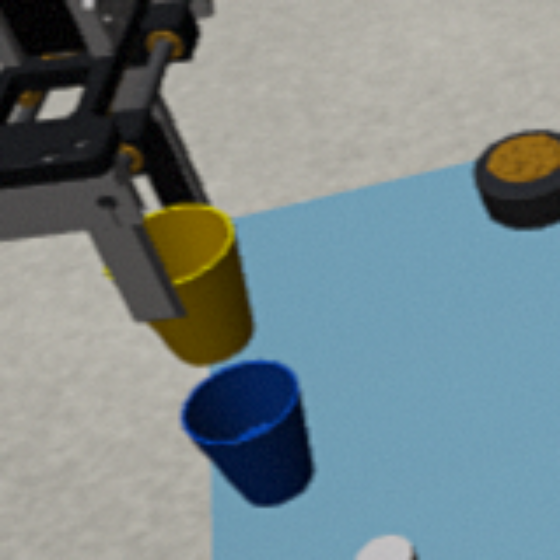

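The yellow cup is lined up over the blue cup, within about 1 px of the predicted outline. I lower it and watch the force.

Call:
{"fn": "play_rows", "kwargs": {"rows": [-0.001, 0.0006, 0.01, 0, 0, 0, -0.001, 0.0006, 0.025, 0, 0, 0, -0.001, 0.0006, 0.04, 0, 0, 0, -0.001, 0.0006, 0.052, 0, 0, 0, -0.001, 0.0006, 0.062, 0, 0, 0, -0.001, 0.0006, 0.069, 0, 0, 0, -0.001, 0.0006, 0.073, 0, 0, 0, -0.001, 0.0006, 0.073, 0, 0, 0]}}

```text
time_s: 6.72
tcp_pos: [0.5377, -0.3957, 0.0864]
eef_rot: [0.771, 0.637, 0.0, -0.0]
ft_force: [0.6, 0.0, -0.2]
opening: 0.0589
```

Call:
{"fn": "play_rows", "kwargs": {"rows": [0, 0, 0.004, 0, 0, 0, 0, 0, 0.008, 0, 0, 0, 0, 0, 0.012, 0, 0, 0, 0, 0, 0.012, 0, 0, 0]}}

```text
time_s: 7.22
tcp_pos: [0.5374, -0.3955, 0.0739]
eef_rot: [0.771, 0.637, -0.0, -0.0]
ft_force: [-0.9, -0.2, -0.6]
opening: 0.0591
```

Still no contact force, so I release it. It has about 2 mm to settle.

Call:
{"fn": "play_rows", "kwargs": {"rows": [0, 0, 0.001, 0, 0, 0, 0, 0, 0.001, 0, 0, 0, 0, 0, 0.001, 0, 0, 0, 0, 0, 0.001, 0, 0, 0, 0, 0, 0.001, 0, 0, 0], "jaw": 1}}

```text
time_s: 7.85
tcp_pos: [0.5377, -0.3958, 0.0735]
eef_rot: [0.771, 0.637, 0.0, 0.0]
ft_force: [0.1, 1.0, 0.4]
opening: 0.0938
```

Call:
{"fn": "play_rows", "kwargs": {"rows": [0, 0, -0.01, 0, 0, 0, 0, 0, -0.03, 0, 0, 0, 0, 0, -0.055, 0, 0, 0, 0, 0, -0.08, 0, 0, 0, 0, 0, -0.1, 0, 0, 0, 0, 0, -0.115, 0, 0, 0, 0, 0, -0.12, 0, 0, 0, 0, 0, -0.12, 0, 0, 0]}}

```text
time_s: 8.85
tcp_pos: [0.5375, -0.3957, 0.1932]
eef_rot: [0.771, 0.637, -0.0, -0.0]
ft_force: [0.5, -0.6, -0.5]
opening: 0.0942
```

Run:
```python
from h import *
goto((.5552,.1514,.193))
s=snapshot('scene');t=snapshot('top')
a=cv2.resize(s[200:360,40:200],None,fx=3.5,fy=3.5);b=cv2.resize(t[230:310,480:560],None,fx=7,fy=7)
cv2.imwrite('pics/c7.png',a[:,:,::-1]);
for v,im,bx in(('scene',s,(60,200,190,360)),('top',t,(490,220,600,330))):
    m=mask(im,'yellow',bx);k=max(cv2.findContours(m,0,1)[0],key=cv2.contourArea);print(v,cv2.boundingRect(k))
    a=np.linspace(0,6.28,60)
    q=np.array([proj(v,(.538+r*np.cos(b),-.394+r*np.sin(b),z)) for b in a for r,z in((.03,.09),)]);print(q.min(0),q.max(0))
```

```text
d [ 5.405e+02 -8.640e+01  4.000e-01] rv [-0.02 -0.01  0.04] tcp [ 0.5375 -0.3957  0.1932] F [ 0.5 -0.6 -0.5] open 0.0942 t 8.85
scene (87, 294, 36, 31)
[ 86.05376583 293.0724583 ] [121.14431412 317.60215297]
top (513, 254, 32, 28)
[515.16509001 252.67612811] [544.97655677 281.90467666]
```

View pics/c7.png

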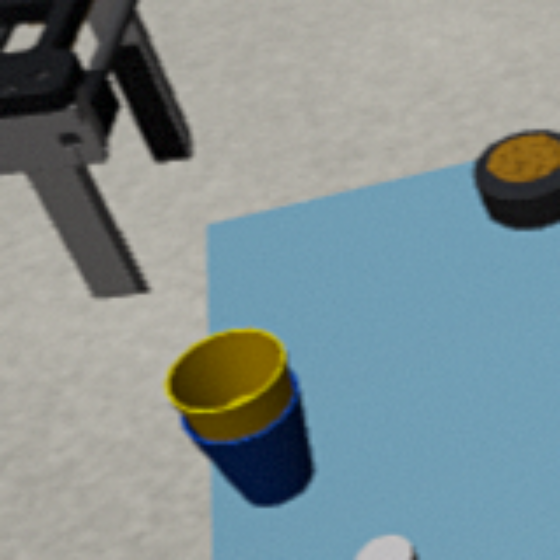

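Yellow is nested: its rim is at crop (228,370), level and at the predicted height. Now to the green cup.

Call:
{"fn": "play_rows", "kwargs": {"rows": [0.015, -0.0024, 0, 0, 0, 0, 0.055, -0.009, 0, 0, 0, 0, 0.11, -0.0175, 0, 0, 0, 0, 0.165, -0.0265, 0, 0, 0, 0, 0.22, -0.035, 0, 0, 0, 0, 0.275, -0.044, 0, 0, 0, 0, 0.33, -0.053, 0, 0, 0, 0, 0.385, -0.0615, 0, 0, 0, 0, 0.44, -0.07, 0, 0, 0, 0, 0.49, -0.078, 0, 0, 0, 0, 0.526, -0.084, 0, 0, 0, 0, 0.5405, -0.0864, 0, 0, 0, 0]}}

```text
time_s: 10.45
tcp_pos: [0.5543, 0.1534, 0.193]
eef_rot: [0.77, 0.638, -0.0, -0.0]
ft_force: [0.8, -0.2, 0.4]
opening: 0.094
```

Call:
{"fn": "play_rows", "kwargs": {"rows": [0, 0, 0, 0, 0, 0, 0, 0, 0, 0, 0, 0]}}

```text
time_s: 10.7
tcp_pos: [0.5553, 0.1503, 0.1933]
eef_rot: [0.772, 0.636, -0.0, 0.0]
ft_force: [0.1, -1.0, -0.4]
opening: 0.0939
```

Run:
```python
from h import *
goto((.5552,.1514,.047))
s=snapshot('scene')
a=cv2.resize(s[120:340,250:480],None,fx=2.6,fy=2.6)
cv2.imwrite('pics/c8.png',a[:,:,::-1])
```

```text
d [  1.1  -0.2 146.3] rv [-0.01  0.02 -0.02] tcp [0.5553 0.1503 0.1933] F [ 0.1 -1.  -0.4] open 0.0939 t 10.7
```

View pics/c8.png

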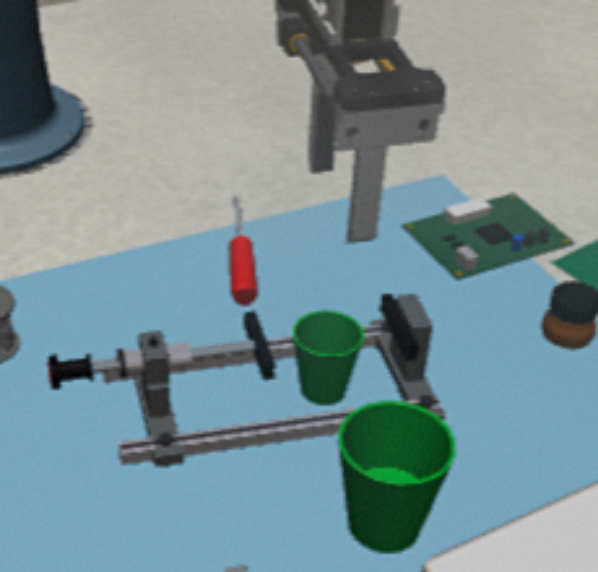

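The gripper is over the small green cup at crop (328,358). The big look-alike at (395,475) is clear of the finger path by about 4 cm. I descend.

Call:
{"fn": "play_rows", "kwargs": {"rows": [0.0005, 0, 0.02, 0, 0, 0, 0.0005, 0, 0.055, 0, 0, 0, 0.0005, 0, 0.09, 0, 0, 0, 0.0005, 0, 0.12, 0, 0, 0, 0.0005, 0, 0.138, 0, 0, 0, 0.0005, 0, 0.146, 0, 0, 0, 0.0005, 0, 0.146, 0, 0, 0]}}

```text
time_s: 11.62
tcp_pos: [0.5555, 0.1517, 0.0474]
eef_rot: [0.771, 0.636, -0.0, -0.0]
ft_force: [0.6, 0.0, 1.0]
opening: 0.0939
```

Call:
{"fn": "play_rows", "kwargs": {"rows": [0, 0, 0, 0, 0, 0, 0, 0, 0, 0, 0, 0, 0, 0, 0, 0, 0, 0, 0, 0, 0, 0, 0, 0, 0, 0, 0, 0, 0, 0, 0, 0, 0, 0, 0, 0], "jaw": 0.3}}

```text
time_s: 12.38
tcp_pos: [0.5557, 0.1518, 0.0478]
eef_rot: [0.771, 0.637, 0.0, 0.0]
ft_force: [0.3, -0.9, 2.6]
opening: 0.0588
```

Call:
{"fn": "play_rows", "kwargs": {"rows": [0, 0, -0.01, 0, 0, 0, 0, 0, -0.03, 0, 0, 0, 0, 0, -0.06, 0, 0, 0, 0, 0, -0.09, 0, 0, 0, 0, 0, -0.12, 0, 0, 0, 0, 0, -0.14, 0, 0, 0, 0, 0, -0.15, 0, 0, 0, 0, 0, -0.15, 0, 0, 0]}}

```text
time_s: 13.38
tcp_pos: [0.5555, 0.1518, 0.1978]
eef_rot: [0.771, 0.637, 0.0, 0.0]
ft_force: [0.2, -0.0, -1.4]
opening: 0.0584
```

Run:
```python
from h import *
goto((.5375,-.3945,.197))
s=snapshot('scene')
a=cv2.resize(s[120:340,250:480],None,fx=2.6,fy=2.6)
cv2.imwrite('pics/c9.png',a[:,:,::-1])
```

```text
d [-539.8   85.9    0.8] rv [ 0.03 -0.01  0.04] tcp [0.5555 0.1518 0.1978] F [ 0.2 -0.  -1.4] open 0.0584 t 13.375
```

View pics/c9.png

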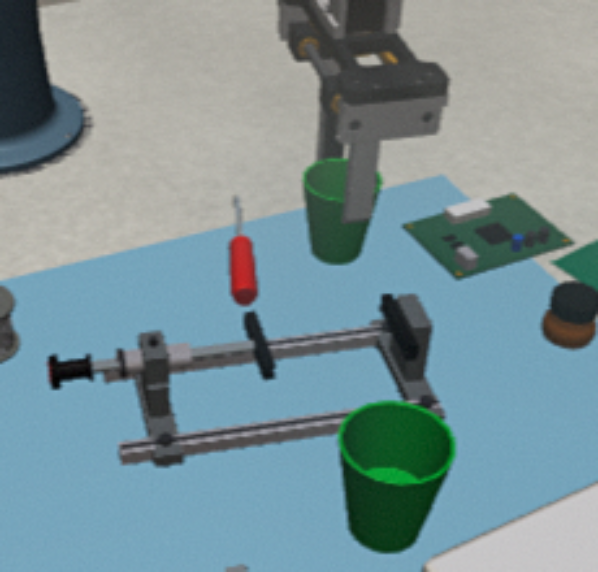

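Green is held upright with its bottom about 0.15 m up. I carry it to the stack at moderate speed.

Call:
{"fn": "play_rows", "kwargs": {"rows": [-0.012, 0.002, 0, 0, 0, 0, -0.045, 0.007, 0, 0, 0, 0, -0.09, 0.0143, 0, 0, 0, 0, -0.14, 0.0223, 0, 0, 0, 0, -0.19, 0.0302, 0, 0, 0, 0, -0.24, 0.0382, 0, 0, 0, 0, -0.29, 0.0461, 0, 0, 0, 0, -0.34, 0.0541, 0, 0, 0, 0, -0.39, 0.062, 0, 0, 0, 0, -0.44, 0.07, 0, 0, 0, 0, -0.48, 0.0764, 0, 0, 0, 0, -0.51, 0.0812, 0, 0, 0, 0]}}

```text
time_s: 14.92
tcp_pos: [0.537, -0.3664, 0.1961]
eef_rot: [0.772, 0.636, -0.0, -0.001]
ft_force: [1.1, 0.5, -0.4]
opening: 0.0591
```

Call:
{"fn": "play_rows", "kwargs": {"rows": [-0.018, 0.003, 0, 0, 0, 0, -0.0285, 0.0048, 0, 0, 0, 0, -0.0285, 0.0048, 0, 0, 0, 0, -0.0285, 0.0048, 0, 0, 0, 0]}}

```text
time_s: 15.42
tcp_pos: [0.5379, -0.3923, 0.1974]
eef_rot: [0.771, 0.637, 0.0, -0.0]
ft_force: [0.1, 0.2, -0.7]
opening: 0.0587
```

Run:
```python
from h import *
goto((.5373,-.3937,.097))
s=snapshot('scene');t=snapshot('top')
a=cv2.resize(s[190:350,40:200],None,fx=3.5,fy=3.5)
cv2.imwrite('pics/c10.png',a[:,:,::-1]);p=read_state()['tcp_pos']
for v,im,bx in(('scene',s,(60,180,190,330)),('top',t,(490,220,600,330))):
    m=mask(im,'green',bx);k=max(cv2.findContours(m,0,1)[0],key=cv2.contourArea);print(v,cv2.boundingRect(k))
    a=np.linspace(0,6.28,60)
    q=np.array([proj(v,(p[0]+r*np.cos(b),p[1]+r*np.sin(b),p[2]+z)) for b in a for r,z in((.03,.0185),(.0195,-.0475))]);print(q.min(0),q.max(0))
```

```text
d [ -1.5  -0.3 100.4] rv [-0.01 -0.02  0.1 ] tcp [ 0.5379 -0.3923  0.1974] F [ 0.1  0.2 -0.7] open 0.0587 t 15.425
scene (73, 241, 26, 48)
[ 59.36477209 240.60892708] [105.31284847 289.17100862]
top (540, 241, 22, 32)
[531.09617893 241.41468701] [573.72532891 274.66896191]
```

View pics/c10.png

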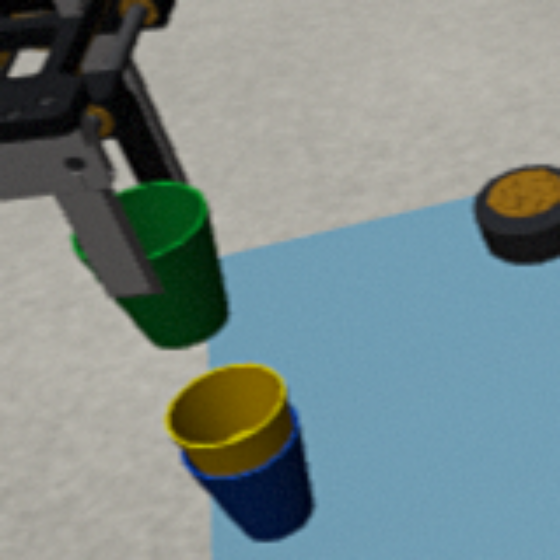

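Green is aligned over the stack, with the yellow rim at crop (228,405). I lower it to about 1.5 mm above seated.

Call:
{"fn": "play_rows", "kwargs": {"rows": [-0.0008, -0.0003, 0.01, 0, 0, 0, -0.0012, -0.0003, 0.03, 0, 0, 0, -0.0012, -0.0003, 0.05, 0, 0, 0, -0.0012, -0.0003, 0.064, 0, 0, 0, -0.0012, -0.0003, 0.074, 0, 0, 0, -0.0012, -0.0003, 0.082, 0, 0, 0, -0.0012, -0.0003, 0.088, 0, 0, 0, -0.0012, -0.0003, 0.088, 0, 0, 0]}}

```text
time_s: 16.52
tcp_pos: [0.5371, -0.3943, 0.1092]
eef_rot: [0.771, 0.637, -0.0, -0.0]
ft_force: [0.5, -0.5, -0.9]
opening: 0.059
```

Call:
{"fn": "play_rows", "kwargs": {"rows": [0, 0, 0.004, 0, 0, 0, 0, 0, 0.008, 0, 0, 0, 0, 0, 0.011, 0, 0, 0, 0, 0, 0.011, 0, 0, 0]}}

```text
time_s: 17.02
tcp_pos: [0.537, -0.3941, 0.098]
eef_rot: [0.771, 0.637, -0.0, -0.0]
ft_force: [0.8, 0.3, -1.1]
opening: 0.0584
```

Call:
{"fn": "play_rows", "kwargs": {"rows": [0, 0, 0.001, 0, 0, 0, 0, 0, 0.001, 0, 0, 0, 0, 0, 0.001, 0, 0, 0, 0, 0, 0.001, 0, 0, 0, 0, 0, 0.001, 0, 0, 0], "jaw": 1}}

```text
time_s: 17.65
tcp_pos: [0.5372, -0.3943, 0.0975]
eef_rot: [0.771, 0.637, -0.0, 0.0]
ft_force: [-0.0, 0.5, -0.2]
opening: 0.0938
```

Call:
{"fn": "play_rows", "kwargs": {"rows": [0, 0, -0.01, 0, 0, 0, 0, 0, -0.03, 0, 0, 0, 0, 0, -0.055, 0, 0, 0, 0, 0, -0.08, 0, 0, 0, 0, 0, -0.1, 0, 0, 0, 0, 0, -0.1, 0, 0, 0]}}

```text
time_s: 18.4
tcp_pos: [0.5382, -0.3953, 0.2006]
eef_rot: [0.771, 0.637, 0.0, 0.002]
ft_force: [0.3, -0.1, 0.1]
opening: 0.0938
```

Run:
```python
from h import *
goto((.5187,-.0593,.16))
s=snapshot('scene');t=snapshot('top')
a=cv2.resize(s[190:350,40:200],None,fx=3.5,fy=3.5)
cv2.imwrite('pics/c11.png',a[:,:,::-1])
m=mask(s,'green',(60,180,190,360));k=max(cv2.findContours(m,0,1)[0],key=cv2.contourArea);print(cv2.boundingRect(k))
a=np.linspace(0,6.28,60)
q=np.array([proj('scene',(.537+.03*np.cos(b),-.393+.03*np.sin(b),.114)) for b in a]);print(q.min(0),q.max(0))
```

```text
d [326.4 -83.   39.3] rv [0.23 0.16 0.04] tcp [ 0.5382 -0.3953  0.2006] F [ 0.3 -0.1  0.1] open 0.0938 t 18.4
(82, 285, 36, 31)
[ 81.83555456 283.4428923 ] [117.64577176 307.86637502]
```

View pics/c11.png

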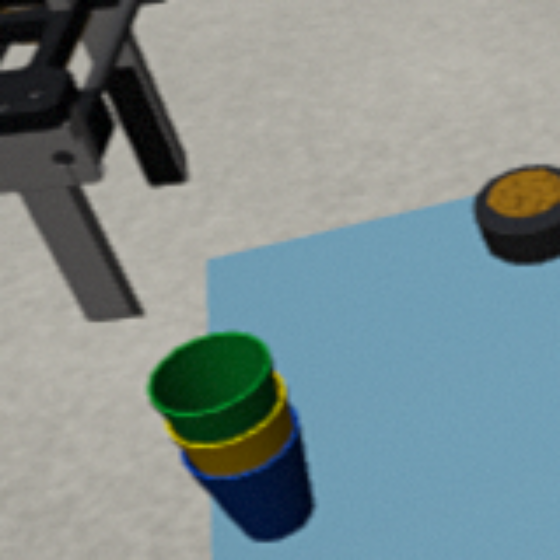

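All three cups are nested and level: the green rim is at crop (211,385), with the 24 mm steps visible. Next is the knob. Three independent estimates put it at about (0.5187, -0.0588).

Call:
{"fn": "play_rows", "kwargs": {"rows": [0.01, -0.0025, 0, 0, 0, 0, 0.04, -0.01, 0, 0, 0, 0, 0.08, -0.02, 0, 0, 0, 0, 0.12, -0.03, 0.005, 0, 0, 0, 0.16, -0.04, 0.012, 0, 0, 0, 0.2, -0.05, 0.02, 0, 0, 0, 0.24, -0.06, 0.028, 0, 0, 0, 0.275, -0.07, 0.034, 0, 0, 0, 0.3, -0.076, 0.037, 0, 0, 0, 0.319, -0.081, 0.039, 0, 0, 0, 0.327, -0.083, 0.039, 0, 0, 0, 0.327, -0.083, 0.039, 0, 0, 0]}}

```text
time_s: 20.0
tcp_pos: [0.5177, -0.0574, 0.1584]
eef_rot: [0.771, 0.637, -0.0, 0.0]
ft_force: [0.4, -0.6, -0.5]
opening: 0.0942
```

Call:
{"fn": "play_rows", "kwargs": {"rows": [0, 0, 0, 0, 0, 0, 0, 0, 0, 0, 0, 0], "jaw": 0.5, "grip_force": 6}}

```text
time_s: 20.25
tcp_pos: [0.5178, -0.0582, 0.1586]
eef_rot: [0.772, 0.636, 0.0, 0.0]
ft_force: [0.2, 0.1, 1.5]
opening: 0.0773
```

Run:
```python
from h import *
goto((.5187,-.0588,.046))
s=snapshot('scene');t=snapshot('top')
a=cv2.resize(s[150:310,200:400],None,fx=4,fy=3.7)
cv2.imwrite('pics/c12.png',a[:,:,::-1])
```

```text
d [ -0.4   0.9 112.6] rv [ 0.01  0.01 -0.02] tcp [ 0.5178 -0.0582  0.1586] F [0.2 0.1 1.5] open 0.0773 t 20.25
```

View pics/c12.png

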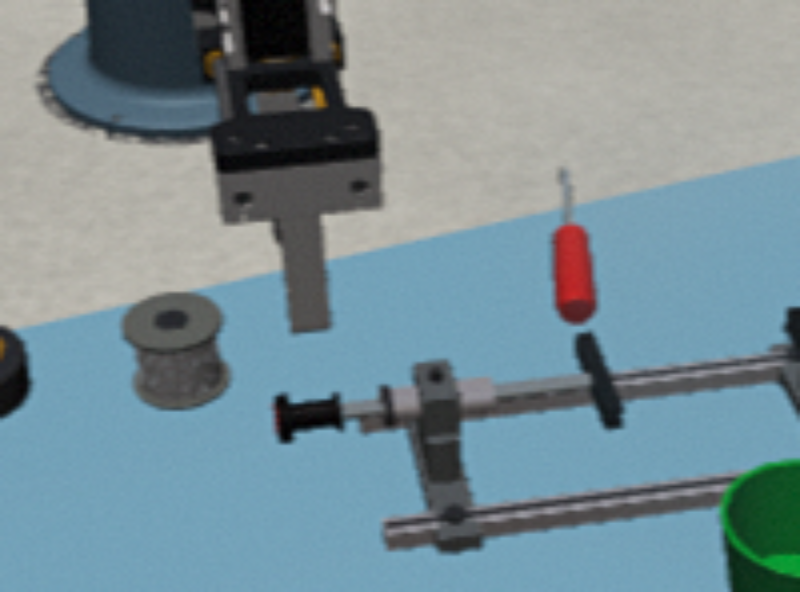

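The finger lines up with the knob waist at crop (312,413). I descend with the jaws half open.

Call:
{"fn": "play_rows", "kwargs": {"rows": [-0.0004, 0.0009, 0.015, 0, 0, 0, -0.0004, 0.0009, 0.04, 0, 0, 0, -0.0004, 0.0009, 0.07, 0, 0, 0, -0.0004, 0.0009, 0.095, 0, 0, 0, -0.0004, 0.0009, 0.108, 0, 0, 0, -0.0004, 0.0009, 0.1126, 0, 0, 0, -0.0004, 0.0009, 0.1126, 0, 0, 0, -0.0004, 0.0009, 0.1126, 0, 0, 0]}}

```text
time_s: 21.35
tcp_pos: [0.5193, -0.0584, 0.0468]
eef_rot: [0.771, 0.637, 0.0, 0.001]
ft_force: [0.4, 0.3, 0.4]
opening: 0.0468
```

Run:
```python
from h import *
goto((.5187,-.0588,.046))
s=snapshot('scene');t=snapshot('top')
a=cv2.resize(s[200:300,240:360],None,fx=6,fy=6,interpolation=2)
cv2.imwrite('pics/c13.png',a[:,:,::-1])
b=cv2.resize(t[220:310,320:420],None,fx=6,fy=6,interpolation=2)
cv2.imwrite('pics/c14.png',b[:,:,::-1])
```

```text
d [-0.6 -0.5  0.8] rv [0.11 0.02 0.05] tcp [ 0.5193 -0.0584  0.0468] F [0.4 0.3 0.4] open 0.0468 t 21.35
```

View pics/c13.png

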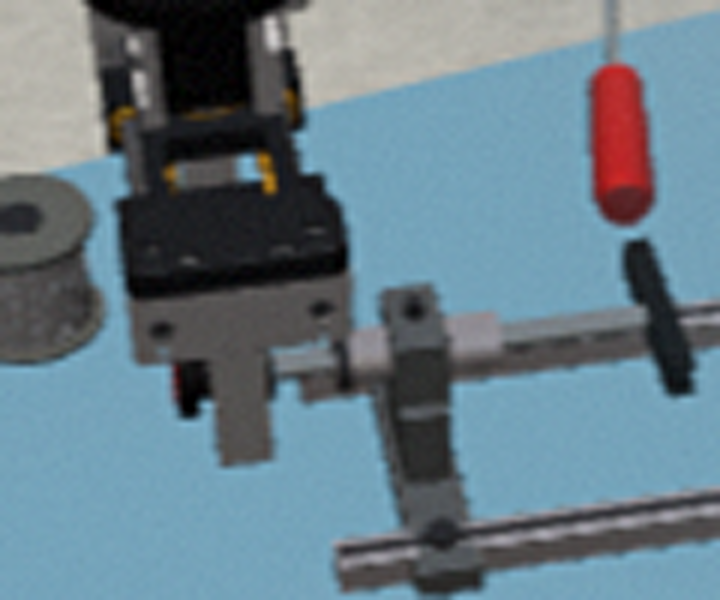

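View pics/c14.png

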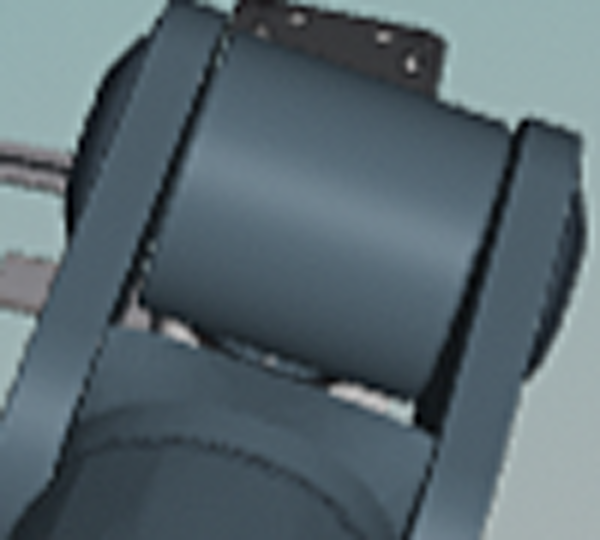

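The scene view shows the finger at crop (245,410) over the waist, between the flange (190,385) and the collar (272,365). I close gently.

Call:
{"fn": "play_rows", "kwargs": {"rows": [0, 0, 0, 0, 0, 0, 0, 0, 0, 0, 0, 0, 0, 0, 0, 0, 0, 0, 0, 0, 0, 0, 0, 0, 0, 0, 0, 0, 0, 0, 0, 0, 0, 0, 0, 0], "jaw": 0, "grip_force": 6}}

```text
time_s: 22.2
tcp_pos: [0.5181, -0.058, 0.0458]
eef_rot: [0.771, 0.637, -0.0, -0.0]
ft_force: [-4.7, -1.0, 4.1]
opening: 0.0157
```

Call:
{"fn": "play_rows", "kwargs": {"rows": [0, -0.0008, 0, 0, 0, 0, 0, -0.0008, 0, 0, 0, 0], "grip_force": 20}}

```text
time_s: 22.45
tcp_pos: [0.5181, -0.058, 0.0459]
eef_rot: [0.771, 0.636, 0.0, 0.0]
ft_force: [0.5, -0.1, -0.1]
opening: 0.0153
```

Call:
{"fn": "play_rows", "kwargs": {"rows": [0, 0, 0, 0, 0, 0, 0, 0, 0, 0, 0, 0, 0, 0, 0, 0, 0, 0], "grip_force": 40}}

```text
time_s: 22.82
tcp_pos: [0.518, -0.058, 0.0459]
eef_rot: [0.771, 0.636, 0.0, 0.0]
ft_force: [1.3, 0.0, -1.6]
opening: 0.0149
```

The knob is gripped and centred. I pull along -y of the holder in steps.

Call:
{"fn": "play_rows", "kwargs": {"rows": [-0.002, 0, 0, 0, 0, 0, -0.005, 0, 0, 0, 0, 0, -0.008, 0, 0, 0, 0, 0, -0.012, 0, 0, 0, 0, 0, -0.015, 0, 0, 0, 0, 0, -0.015, 0, 0, 0, 0, 0]}}

```text
time_s: 23.58
tcp_pos: [0.5154, -0.0716, 0.0458]
eef_rot: [0.772, 0.636, 0.001, -0.001]
ft_force: [4.3, 6.4, -0.7]
opening: 0.0149
```

Call:
{"fn": "play_rows", "kwargs": {"rows": [-0.004, 0, 0, 0, 0, 0, -0.008, 0, 0, 0, 0, 0, -0.012, 0, 0, 0, 0, 0, -0.016, 0, 0, 0, 0, 0, -0.019, 0, 0, 0, 0, 0, -0.019, 0, 0, 0, 0, 0]}}

```text
time_s: 24.32
tcp_pos: [0.512, -0.0894, 0.0458]
eef_rot: [0.772, 0.636, 0.002, -0.001]
ft_force: [4.3, 10.0, -0.5]
opening: 0.0147
```

Run:
```python
from h import *
p0=np.array([.518,-.058,.0459])
s=read_state();d=s['tcp_pos']-p0;print('pulled',-d@HY,'side',d@HX,'F y,x',s['ft_force']@HY,s['ft_force']@HX,s['opening'])
im=snapshot('scene')
a=cv2.resize(im[220:300,240:350],None,fx=7,fy=7,interpolation=2)
cv2.imwrite('pics/c15.png',a[:,:,::-1])
```

```text
pulled 0.03199582764503595 side 4.8412662876304e-05 F y,x 10.659976669294155 2.307082479780631 0.014713510870267163
```

View pics/c15.png

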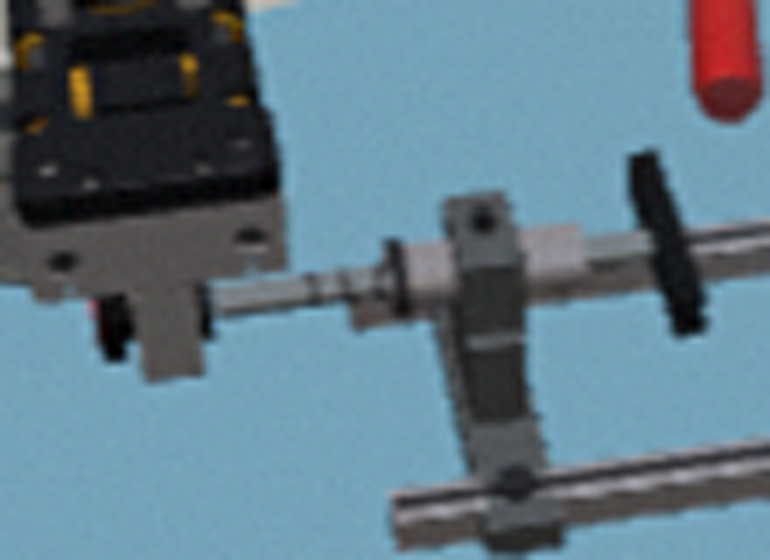

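The pull reads 32 mm, and the spring force of 10.7 N implies about 33 mm. The black lines show at crop x 315, 348 and about 380, so no slip. I continue to the ring.

Call:
{"fn": "play_rows", "kwargs": {"rows": [-0.003, 0, 0, 0, 0, 0, -0.006, 0, 0, 0, 0, 0, -0.0085, 0, 0, 0, 0, 0, -0.0085, 0, 0, 0, 0, 0, -0.0085, 0, 0, 0, 0, 0, -0.0085, 0, 0, 0, 0, 0]}}

```text
time_s: 25.12
tcp_pos: [0.5104, -0.0973, 0.0458]
eef_rot: [0.772, 0.636, 0.002, -0.001]
ft_force: [4.7, 10.3, -0.2]
opening: 0.0148
```

Run:
```python
from h import *
p0=np.array([.518,-.058,.0459])
s=read_state();d=s['tcp_pos']-p0;print('pulled',-d@HY,'side',d@HX,'F y,x',s['ft_force']@HY,s['ft_force']@HX,s['opening'])
ims=[snapshot('scene') for _ in range(4)]
s=read_state();d=s['tcp_pos']-p0;print('pulled',-d@HY,'F y',s['ft_force']@HY)
im=np.mean(ims,0).astype(np.uint8)
a=cv2.resize(im[240:280,250:320],None,fx=11,fy=11,interpolation=2)
cv2.imwrite('pics/c16.png',a[:,:,::-1])
```

```text
pulled 0.03998102758320698 side 5.1423212392190016e-05 F y,x 10.97615002060764 2.673194217866012 0.014848888404829237
pulled 0.03998203745620435 F y 11.12053290057002
```

View pics/c16.png

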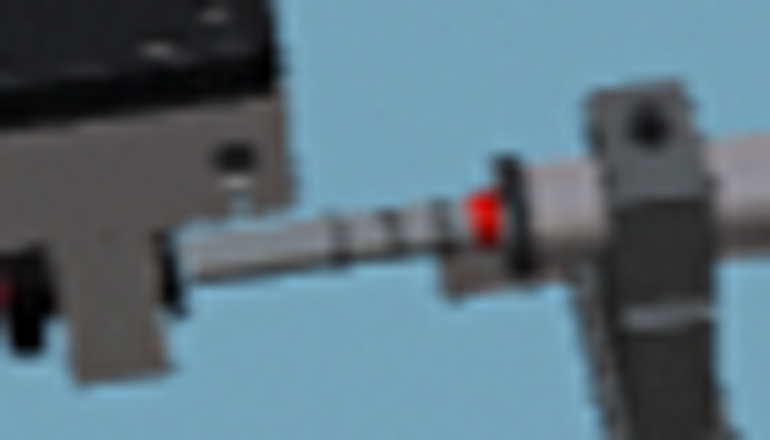

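The red ring shows at crop (485,218), right against the collar (510,215). I measure its pixels sub-pixel along the rod, and the jaw gap as well.

```bash
cat > prof.py <<'E'
from h import *
p0=np.array([.518,-.058,.0459])
s=read_state();d=s['tcp_pos']-p0;print('pulled',-d@HY,'F y',s['ft_force']@HY)
im=np.mean([snapshot('scene') for _ in range(3)],0).astype(np.float32)
m0=np.array([.525,-.0231,.065])
print('mouth px',proj('scene',m0))
# profile along rod axis, near-camera side of the rod top
for off in (0,-1):
  o=[]
  for k in np.arange(-16,6,1.):
    u=proj('scene',m0+HY*k/1000+np.array([.003,0,.004]))
    c=cv2.getRectSubPix(im,(1,1),(float(u[0]),float(u[1]+off)))[0,0] if False else cv2.remap(im,np.float32([[u[0]]]),np.float32([[u[1]+off]]),1)[0,0]
    o.append((int(k),*[int(x) for x in c]))
  print(o)
E
python3 prof.py
```

```text
pulled 0.03998203745620435 F y 11.12053290057002
mouth px [294.899773   259.37857032]
[(-16, 123, 129, 135), (-15, 118, 125, 130), (-14, 104, 110, 115), (-13, 94, 98, 104), (-12, 90, 95, 100), (-11, 88, 94, 99), (-10, 101, 109, 114), (-9, 114, 123, 128), (-8, 130, 115, 119), (-7, 145, 107, 110), (-6, 163, 81, 81), (-5, 183, 55, 52), (-4, 189, 37, 33), (-3, 192, 23, 17), (-2, 174, 33, 29), (-1, 145, 54, 52), (0, 112, 62, 63), (1, 78, 62, 66), (2, 56, 59, 63), (3, 48, 51, 55), (4, 53, 57, 61), (5, 84, 85, 90)]
[(-16, 120, 129, 136), (-15, 116, 125, 132), (-14, 103, 112, 119), (-13, 94, 103, 111), (-12, 94, 104, 112), (-11, 95, 107, 114), (-10, 107, 119, 128), (-9, 121, 130, 140), (-8, 138, 116, 123), (-7, 156, 100, 106), (-6, 176, 71, 73), (-5, 195, 40, 40), (-4, 191, 25, 22), (-3, 181, 14, 10), (-2, 149, 22, 19), (-1, 111, 35, 35), (0, 81, 42, 44), (1, 56, 44, 48), (2, 45, 48, 52), (3, 51, 54, 58), (4, 65, 68, 72), (5, 94, 95, 100)]
```

Call:
{"fn": "play_rows", "kwargs": {"rows": [-0.0005, 0, 0, 0, 0, 0, -0.001, 0, 0, 0, 0, 0, -0.001, 0, 0, 0, 0, 0, -0.001, 0, 0, 0, 0, 0]}}

```text
time_s: 25.98
tcp_pos: [0.5103, -0.0981, 0.0458]
eef_rot: [0.772, 0.636, 0.002, -0.001]
ft_force: [5.4, 10.8, -1.8]
opening: 0.015
```

```bash
python3 prof.py
python3 - <<'E'
from h import *
im=np.mean([snapshot('scene') for _ in range(3)],0).astype(np.uint8)
a=cv2.resize(im[240:280,250:320],None,fx=11,fy=11,interpolation=2)
cv2.imwrite('pics/c17.png',a[:,:,::-1])
cv2.imwrite('pics/c18.png',cv2.resize(im[210:310,250:430],None,fx=4.4,fy=4.4,interpolation=2)[:,:,::-1])
t=snapshot('top');cv2.imwrite('pics/c19.png',cv2.resize(t[210:310,220:400],None,fx=4.4,fy=4.4,interpolation=2)[:,:,::-1])
E
```

```text
pulled 0.040845501830790235 F y 11.629445406390131
mouth px [294.899773   259.37857032]
[(-16, 122, 128, 135), (-15, 117, 123, 129), (-14, 104, 109, 114), (-13, 95, 100, 104), (-12, 95, 101, 106), (-11, 97, 104, 109), (-10, 109, 118, 123), (-9, 123, 130, 135), (-8, 143, 111, 115), (-7, 165, 92, 95), (-6, 182, 59, 58), (-5, 199, 24, 19), (-4, 196, 24, 18), (-3, 188, 32, 28), (-2, 163, 49, 47), (-1, 133, 67, 67), (0, 102, 70, 72), (1, 73, 64, 67), (2, 55, 57, 62), (3, 49, 51, 56), (4, 56, 57, 62), (5, 85, 85, 90)]
[(-16, 117, 125, 132), (-15, 111, 119, 126), (-14, 98, 108, 114), (-13, 90, 100, 107), (-12, 92, 103, 111), (-11, 97, 107, 115), (-10, 111, 116, 124), (-9, 128, 122, 131), (-8, 153, 100, 107), (-7, 177, 77, 82), (-6, 193, 48, 50), (-5, 208, 19, 18), (-4, 196, 19, 17), (-3, 177, 25, 24), (-2, 141, 38, 37), (-1, 100, 50, 50), (0, 71, 52, 54), (1, 51, 47, 51), (2, 43, 47, 51), (3, 51, 53, 58), (4, 66, 67, 73), (5, 95, 94, 100)]
```

View pics/c17.png

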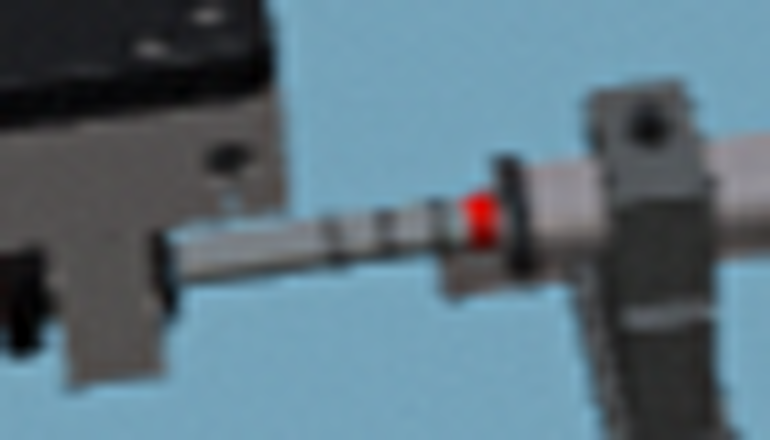

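View pics/c18.png

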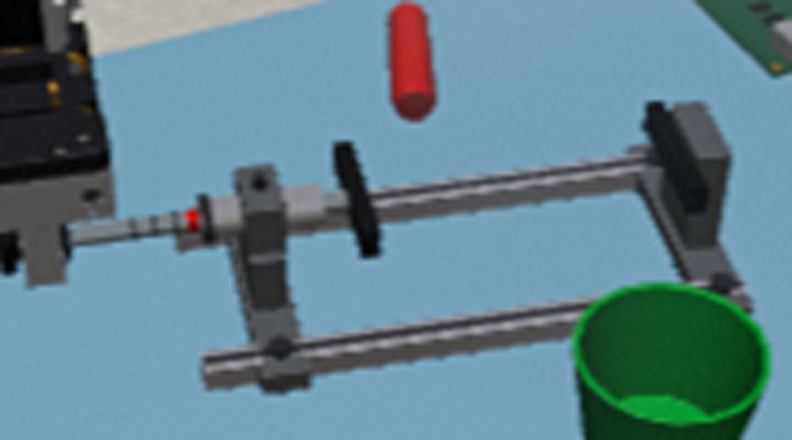

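View pics/c19.png

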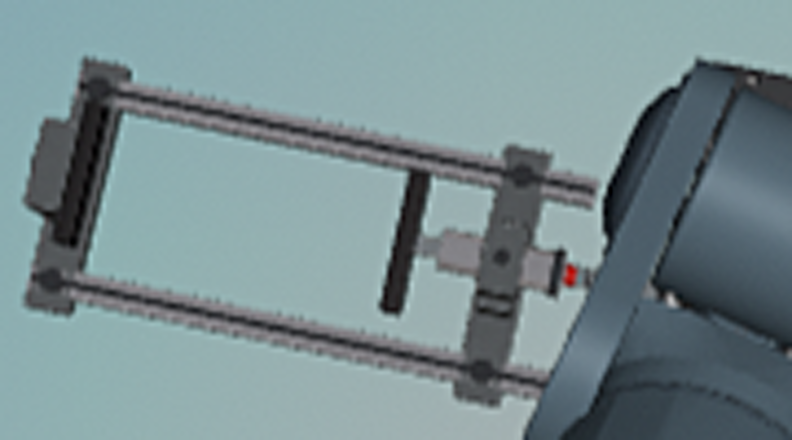

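The ring shows fully red right at the collar in both views. As a cross-check, I measure the sprung jaw's travel in the top view, from the first picture to now.

Run:
```python
from h import *
t0=cv2.imread('pics/top0.png')[:,:,::-1];t1=np.mean([snapshot('top') for _ in range(3)],0).astype(np.uint8)
P=[]
for im,(x0,x1) in((t0,(282,304)),(t1,(302,322))):
    g=cv2.cvtColor(np.ascontiguousarray(im),cv2.COLOR_RGB2GRAY)[243:285,x0:x1]
    m=cv2.inRange(g,0,65);n,l,st,c=cv2.connectedComponentsWithStats(m);i=1+st[1:,4].argmax()
    w=np.where(l==i,110.-g,0);w[w<0]=0;ys,xs=np.mgrid[:g.shape[0],:g.shape[1]]
    u=((w*xs).sum()/w.sum()+x0,(w*ys).sum()/w.sum()+243);print(st[i],u);P.append(plane('top',*u,.073))
print(P,(P[0]-P[1])@HY,(P[0]-P[1])@HX)
```

```text
[  5   1  13  33 162] (np.float64(292.74482647556164), np.float64(260.3173363394798))
[  5   5  11  33 154] (np.float64(311.5582716940285), np.float64(264.2305610680137))
[array([0.54629772, 0.09192005, 0.073     ]), array([0.53870062, 0.05218721, 0.073     ])] 0.04045221076126552 -0.00010705991369473346
```

Vision gives 40.5 mm of jaw travel and the arm gives 40.8 mm. I add a 0.4 mm nudge so the ring is definitely out, hold, and check for drift.

Call:
{"fn": "play_rows", "kwargs": {"rows": [-0.0004, 0, 0, 0, 0, 0, -0.0004, 0, 0, 0, 0, 0, -0.0004, 0, 0, 0, 0, 0, -0.0004, 0, 0, 0, 0, 0, -0.0004, 0, 0, 0, 0, 0, -0.0004, 0, 0, 0, 0, 0, -0.0004, 0, 0, 0, 0, 0, -0.0004, 0, 0, 0, 0, 0]}}

```text
time_s: 27.48
tcp_pos: [0.5102, -0.0985, 0.0458]
eef_rot: [0.772, 0.636, 0.002, -0.001]
ft_force: [5.4, 11.3, -0.4]
opening: 0.0152
```

```bash
python3 prof.py | head -1
python3 - <<'E'
from h import *
im=snapshot('scene');cv2.imwrite('pics/fin.png',im[:,:,::-1])
E
```

```text
pulled 0.041210311211657386 F y 12.132217984009246
```

View pics/fin.png

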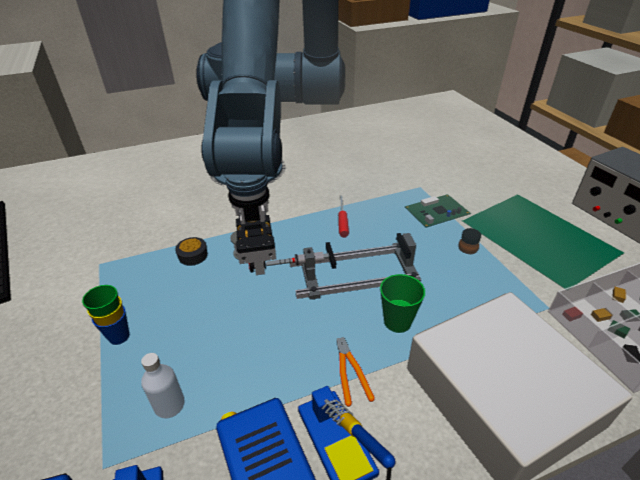

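The stack stands at (105,312), the knob is held at (262,262) with the ring out at (294,260), and nothing else has moved. The spring force of 12.1 N also fits the ring position. I hand in.

```bash
python3 -c "
from workcell import *
print(hand_in())"
```

```text
the job is handed in; nothing more can be done
None
```

I nested the yellow cup and then the small green cup into the blue cup where it stood. I then drew the jaw open by its knob to the red ring, and I handed in still gripping the knob at 40 N.

**Cups:** The stack stands level, with both rims at the expected heights. I left the large green look-alike alone, and the last picture shows nothing else on the bench moved.

**Jaw opening:** The measures agree on about 41 mm, just past the 40 mm where the ring comes fully out:
- **Arm:** it reads 41.2 mm of travel.
- **Camera:** the top view gave 40.5 mm of jaw travel before a final 0.4 mm nudge.
- **Spring force:** it read 12.1 N at the end, against the expected 12 N at the ring. Before the nudge it read a little low, 11 to 11.6 N.

**Red ring:** It shows right up against the tube's collar. The picture is too coarse to show bare steel behind it, so "just out" rests on those three measures.

The run took about 28 s of the 72 s allowed.

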